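Hold the bread bin open for the sandwich packer

ROBOT

A 7-joint arm with a two-finger parallel gripper is mounted at the origin on the work surface. World frame = base frame: x ahead of the robot, y to its left, z up, the work surface at z = 0. Lengths are in mm, angles in rad, forces in N, time in s.
With the tool pointing down it reaches from about 400 to 900 mm from the base axis. Payload 5.6 kg.
Tool frame: the origin (TCP) lies midway between the tips of the shut fingers; the grasp point (between the pads) lies 19 mm behind it; z points along the fingers, y is the line along which they close (so a half turn about z gives the same grasp; the last joint's range is limited). The gripper opens to 92 mm and grips with 3 to 60 N. Pads are 20 mm wide; open, the fingers measure 128 mm over their backs; the gripper's body (75 mm by 189 mm) begins 69 mm behind the grasp point.
Start: joints at [-1.251, 0.468, -0.012, 1.603, 0.006, 1.071, -0.056], TCP at [230.722, 607.681, 214.592] pointing down, gripper open.
Joint ranges: [-2.53, 2.53], [-0.31, 2.02], [-1.57, 1.55], [0.28, 2.44], [-1.29, 4.43], [0.15, 1.84], [-2.92, 2.92]. Speed limits (rad/s): [2.57, 2.57, 3.14, 3.14, 3.14, 3.14, 3.14].

INTERFACE

Orientations are given as a rotation vector (axis times angle).
In Python, from cell import robot, grip, kin, viewer gives the robot as it stands. Calls block until the motion is done:
- robot.movep(position, orientation): joint-space move of the TCP to a pose.
- robot.servo_line(position, feed=150, rotation=None): straight line of the TCP; rotation=None keeps the orientation; feed is the mean speed in mm/s.
- robot.goto_joints(angles): joint-space move.
- grip(opening, newtons=None): opening from 0.0 (shut) to 1.0 (fully open); newtons is the grip in N (None keeps the last); returns when the fingers have stopped.
- robot.hold(seconds).
- kin.ik(position, orientation): joint angles nearest the present ones, or None.
- robot.observe(): the state.
- viewer.read_camera(name): name is "side" or "top" or "wrist"; returns the picture (420x560x3 uint8, red, green, blue); there is no depth.
- viewer.camera_info(name): a dict with "camera_matrix" (3x3 intrinsics, pixels), "R" (3x3) and "t" (3): a world point X has camera coordinates R X + t. Camera axes: x right, y down, z forward; pixel columns grow to the right and rows downward; lengths in mm; the calibration is good to about 2 mm. A picture is of the moment at which its call begins: read the wrist's pose just before it. camera_info takes no time and is no camera call; for the wrist camera it gives the pose at the moment of the call.
A pose or a line that the arm cannot do raises robot.IKError and nothing moves.
- robot.job_done(): hands the job in; it is judged then, once.
Trained networks look in the newest picture that a camera, given by its name, has taken for a name from the list of things; names that differ only in an ending like _2 or _b are one class to them, and where a whole thing is asked for, a point or a joint stands for the part that bears it (a point fixed in the world has none). Each returns a list of dicts, best first, with "confidence" (0 to 1); they miss things now and then, are a little off and sometimes report something else, mostly with a low value. They report only what shows in the picture. A call takes as long as a camera call.
- viewer.silhouettes(name, camera): "mask" (420x560 bool, what is visible of it).
- viewer.pinpoint(name, camera): "at" ([x, y, z] in mm, in the coordinates of the camera as it stood for that picture, good to about 4 mm: a listed point, or the origin of a listed thing).
The state is a dict: "t": time; "joints": joint angles; "joint_velocities": joint speeds; "joint_torque": joint torques, N m; "tcp_pos": TCP position; "tcp_rot": TCP orientation; "contact_force": force on the tool from outside, world axes, zero at the start; "wrist_torque": the same for the moment, N m; "grip_width": opening from 0.0 (shut) to 1.0 (fully open); "grip_force": force on a finger pad.
Only numpy, scipy, OpenCV 4.12 (cv2) and the standard library are available. Lean on these libraries where they do the work, as an engineer would, in place of code of your own. Each camera call takes 0.05 s, during which the arm holds its last target. There are 200 camera calls.

TASK

Get the station ready for the packer across the table: lay the tongs flat in the small sheet pan, in the free lane between the two spreaders and with their hinged handle end pointing the same way as the spreaders' handles; lay them down rather than drop them, and let go. Then pull the bread bin's sliding cover back against its spring until the cover's edge is at the black line on the fixed cover, and finish while still holding it there, because it shuts itself if let go; leave the spreaders and everything else where they are.

Things in the scene. Friction and masses are not known exactly. Their poses are not given: they have to be found in the camera images.
- tongs: steel serving tongs locked shut, lying on their side on the work surface, any heading up to 2.1 rad off +x; rigid, 260 mm long, 0.13 kg. Origin: mid-length, on the underside. +x points along them to the hinged handle end (black sleeves), -x to the scalloped heads. In the middle 100 mm they are 30 mm wide (y), 4 to 24 mm above the underside; heads and hinge are 28 mm high
- tongs_mid (a point): centre of the tongs, 14 mm above their underside
- tongs_handle (a point): centre of the tongs' hinge barrel, 108 mm from the middle towards +x
- pan: aluminium quarter sheet pan, fixed, 330 mm (x) by 240 mm (y), rim 25 mm high, walls and floor 3 mm. Origin: centre of its underside, on the work surface. Its +x points away from the robot, to the packer's side. The tongs go along its x axis in the middle lane (y near 0), about 137 mm wide between the spreaders
- spreader_a: sandwich spreader lying loose in the pan along its -y side, y about -85 mm: wooden handle 105 x 20 x 14 mm, steel blade 32 mm wide, 206 mm long. Origin: near mid-length, on the underside; +x points along it to the handle end
- spreader_b: the same kind of spreader along the pan's +y side, y about +85 mm; +x points to its handle end
- bin: counter-top bread bin, fixed, aluminium housing 340 mm (x) by 196 mm (y), 122 mm high over its side channels. Origin: centre of its underside, on the work surface. +x points away from the robot. The -x half has a fixed white cover (top at 108 mm), the +x half a sliding aluminium cover that runs in the side channels over the fixed one
- lid_slide (a joint): travel of the sliding cover in m: 0 shut, growing as the cover moves along the bin's -x (towards the robot), stop at 0.140. 0.100 when its edge is at the line. A spring pulls it shut with 4.2 N when shut, 7.7 N at the line (35 N/m); the cover weighs 0.43 kg with its handle
- lid: the sliding cover with its bow handle: the grip is a round steel bar 12 mm thick, 100 mm long between its posts along the bin's y axis. Origin: centre of the bar, 40 mm above the cover's top face and 156 mm above the work surface; 40 mm from the bin's centre towards +x when shut. Axes as the bin's
- lid_edge (a point): middle of the sliding cover's edge that leads when it is pulled (its -x edge), on its top face
- mark (a point): the black line, 4 mm wide, scribed across the fixed white cover: middle of the side of the line that faces the sliding cover, 112 mm from the bin's centre towards -x
- jar: bystander: closed jar, 84 mm thick, 115 mm high; origin under its centre
- squeeze_bottle: bystander: white squeeze bottle, 58 mm thick, 180 mm high; origin under its centre
- shaker: bystander: glass salt shaker with steel top, 50 mm thick, 96 mm high; origin under its centre
- serving_spoon: bystander: steel serving spoon, 210 mm long, lying beyond the pan or bin; origin on its underside
- bowl: bystander: empty steel bowl, 190 mm wide, 75 mm high; origin under its centre

How it is judged (in metres and radians):
On the way, in this order (a step that is already met when the one before it is completed fails the run):
1. the tongs lie flat in the pan between the spreaders, handle end the same way as theirs, and have been let go (height (world z) of tongs_mid below 0.024 m and angle between tongs's own x axis and vertical between 1.5 and 1.64 rad and x of tongs_mid in the frame of pan between -0.04 and 0.04 m and y of tongs_mid in the frame of pan between -0.045 and 0.045 m and x of tongs_handle in the frame of pan above 0.06 m and angle between the x axis of tongs and the x axis of pan, either way round below 0.22 rad and contact force between the fingers and tongs below 0.1 N and linear speed of tongs below 0.03 m/s), for 0.3 s.
2. the bin's sliding cover is held with its edge at the line (value of joint lid_slide between 0.092 and 0.108 m and velocity of joint lid_slide between -0.01 and 0.01 m/s and contact force between the fingers and lid above 3 N), for 0.3 s.
At the end, for the whole second after the job is handed in: Fingers hold the cover (over 3 N), its edge within 8 mm of the line and still; tongs flat on the pan's floor, let go, at rest, middle within 40 mm (lengthwise) and 45 mm (sideways) of the pan's centre, within 12 degrees of its length, handle end to its +x like the spreaders' handles (all of step 1 and all of step 2); the arm keeps its last pose, push and grip.
It fails at once if the tongs are dropped (falling free at over 0.8 m/s) (linear speed of tongs above 0.8 m/s and contact force between each of the arm, the fingers and tongs below 0.1 N).
It fails at once if a spreader in the pan is shifted by more than 20 mm (distance of any of spreader_a, spreader_b from where it was at the start of the episode above 0.02 m).
It fails at once if the jar, squeeze bottle, salt shaker, serving spoon or bowl is shifted by more than 30 mm (distance of any of jar, squeeze_bottle, shaker, serving_spoon, bowl from where it was at the start of the episode above 0.03 m).
It also fails if it takes over 46 s, if anything falls off the work surface, if the arm or the gripper's body presses on something with over 40 N, if the wrist force passes 120 N, or if a joint passes its speed limit or range.

## Working session

There is one attempt and no reset: what is moved stays moved. The work goes in short steps, each a Python script; the robot and the scene stay as the last script left them, time stands still between calls to the robot, and variables do not carry over. Pictures are saved under pics/ and viewed, at most 10 in all, crops included, and the job is handed in when it is done.

```bash
mkdir -p pics; cat > h.py <<'E'
import numpy as np,cv2
from scipy.spatial.transform import Rotation as Ro
from cell import robot,grip,kin,viewer
def snap(c,f=None):
    im=viewer.read_camera(c)
    if f: cv2.imwrite('pics/'+f,im[:,:,::-1])
    return im
def pp(n,c,k=2):
    i=viewer.camera_info(c);R=np.array(i['R']);t=np.array(i['t'])
    return [((R.T@(np.array(d['at'])-t)).round(1).tolist(),round(d['confidence'],2)) for d in viewer.pinpoint(n,c)[:k]]
def down(yaw):  # tool z down, tool x at heading yaw
    return (Ro.from_euler('z',yaw)*Ro.from_euler('x',np.pi)).as_rotvec()
E
python3 - <<'E'
from h import *
for c in('top','side'):
    snap(c,c+'0.png')
    for n in('tongs','tongs_mid','tongs_handle','pan','spreader_a','bin','lid','lid_edge','mark','jar','squeeze_bottle','shaker','serving_spoon','bowl'):
        print(c,n,pp(n,c))
s=robot.observe();print(s['t'],s['tcp_rot'],s['grip_width'])
E
```

```text
top tongs [([516.0, -4.3, 2.4], 0.59), ([516.8, -341.3, 0.2], 0.57)]
top tongs_mid [([554.4, -342.4, 156.7], 0.6), ([513.6, -5.3, 19.1], 0.56)]
top tongs_handle [([467.6, -97.9, 15.2], 0.66)]
top pan []
top spreader_a [([503.4, 409.7, 4.2], 0.71), ([552.0, 238.7, 3.2], 0.58)]
top bin [([517.1, -337.7, -1.2], 0.77)]
top lid [([557.2, -342.3, 152.8], 0.8), ([531.9, 327.2, 1.8], 0.54)]
top lid_edge [([499.6, -339.2, 115.7], 0.55)]
top mark [([399.6, -327.7, 104.9], 0.79)]
top jar [([785.5, 11.3, -1.9], 0.6)]
top squeeze_bottle [([784.2, -87.6, 1.9], 0.91)]
top shaker [([762.3, 136.3, -1.6], 0.53), ([426.1, -616.3, 1.0], 0.46)]
top serving_spoon [([748.5, -240.4, 2.6], 0.89)]
top bowl [([427.0, -618.5, 2.6], 0.66)]
side tongs [([515.1, -3.9, -0.6], 0.81), ([553.9, 245.0, -0.2], 0.24)]
side tongs_mid [([515.3, -1.9, 12.3], 0.97)]
side tongs_handle [([465.5, -99.9, 15.1], 0.67)]
side pan [([527.1, 324.7, -1.7], 0.95), ([553.3, 246.4, -0.9], 0.4)]
side spreader_a [([507.5, 406.5, 2.4], 0.67), ([553.3, 244.5, 1.8], 0.62)]
side bin [([511.9, -338.3, -1.5], 0.88)]
side lid [([556.0, -345.2, 159.0], 0.66)]
side lid_edge [([499.8, -339.1, 116.8], 0.9)]
side mark [([403.8, -328.8, 107.5], 0.72), ([552.5, 246.0, -2.1], 0.55)]
side jar [([783.6, 14.3, -4.9], 0.9)]
side squeeze_bottle [([784.5, -88.8, 1.3], 0.94)]
side shaker [([760.4, 130.6, -7.5], 0.81), ([463.1, -101.7, 15.6], 0.5)]
side serving_spoon [([744.6, -248.4, -0.9], 0.91), ([783.7, 15.1, -5.6], 0.66)]
side bowl []
1.5 [5.66897812e-01 3.08998314e+00 5.11508279e-05] 1.0008994481135327
```

View pics/top0.png

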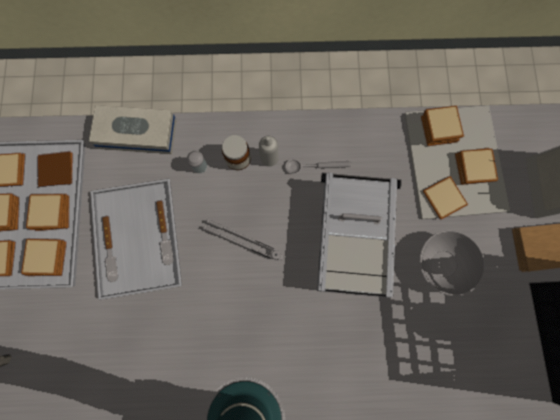

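View pics/side0.png

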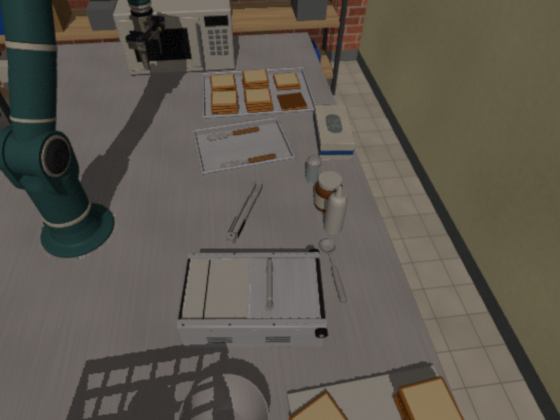

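The top view shows the tongs with the hinge at (276,253) and heads at (205,224). The pan is at (136,240), with both spreader handles up (+x), and the bin is at (357,235) with its bar at (360,217). The side view agrees: bar at (269,283), black line at (205,290).

Next I'll get the headings from masks and triangulate the heights.

```bash
cat >> h.py <<'E'
def onplane(uv,c,z):
    i=viewer.camera_info(c);K,R,t=(np.array(i[k]) for k in('camera_matrix','R','t'))
    d=np.c_[np.atleast_2d(uv),np.ones(len(np.atleast_2d(uv)))]@np.linalg.inv(K).T@R
    o=-R.T@t
    return (o+d*((z-o[2])/d[:,2])[:,None])[:,:2]
def masks(n,c,z):
    out=[]
    for d in viewer.silhouettes(n,c)[:3]:
        v,u=np.nonzero(d['mask']);P=onplane(np.c_[u,v].astype(float),c,z)
        r=cv2.minAreaRect(P.astype(np.float32));B=cv2.boxPoints(r)
        e=max(B[1]-B[0],B[2]-B[1],key=np.linalg.norm);a=np.arctan2(e[1],e[0])
        _,V=np.linalg.eigh(np.cov(P.T));
        out.append((round(d['confidence'],2),len(u),np.round(r[0],1).tolist(),np.round(r[1],1).tolist(),'rect',round(float(a)%np.pi,3),'pca',round(float(np.arctan2(V[1,1],V[0,1]))%np.pi,3)))
    return out
def tri(a,b,na,nb):  # camera-frame points' pixels in two views -> world
    P=[];U=[]
    for c,at in((na,a),(nb,b)):
        i=viewer.camera_info(c);K,R,t=(np.array(i[k]) for k in('camera_matrix','R','t'))
        P.append(K@np.c_[R,t]);p=K@np.array(at);U.append((p[:2]/p[2]))
    X=cv2.triangulatePoints(P[0],P[1],U[0],U[1]);return (X[:3]/X[3]).ravel().round(1)
E
python3 - <<'E'
from h import *
snap('top');snap('side')
for c in('top','side'):
  for n,z in(('tongs',14),('pan',22 if c=='top' else 22),('spreader_a',8),('bin',120),('lid',116)):
    for m in masks(n,c,z): print(c,n,*m)
def near(n,c,q):
    i=viewer.camera_info(c);R=np.array(i['R']);t=np.array(i['t'])
    L=[d['at'] for d in viewer.pinpoint(n,c) if np.linalg.norm(R.T@(np.array(d['at'])-t)-q)<40]
    return L[0] if L else None
for n,q in(('tongs_mid',[515,-4,14]),('tongs_handle',[466,-99,14]),('lid',[556,-344,156]),('lid_edge',[500,-339,116]),('mark',[402,-328,108]),('pan',[528,325,0]),('spreader_a',[505,408,3]),('spreader_a',[553,242,3])):
    a,b=near(n,'top',q),near(n,'side',q)
    print(n,tri(a,b,'top','side') if a and b else (a,b))
print(robot.observe()['t'])
E
```

```text
top tongs 0.93 422 [514.7, -1.9] [256.5, 35.0] rect 1.123 pca 1.121
top pan 0.93 8190 [533.0, 326.7] [342.0, 254.6] rect 0.135 pca 0.169
top pan 0.34 780 [797.4, 15.5] [86.5, 114.6] rect 3.129 pca 0.287
top spreader_a 0.97 435 [501.5, 408.5] [200.7, 28.8] rect 0.136 pca 0.16
top spreader_a 0.87 433 [549.5, 239.5] [203.6, 31.1] rect 0.112 pca 0.169
top spreader_a 0.16 310 [773.6, 141.9] [79.5, 47.9] rect 0.566 pca 0.564
top bin 0.64 8811 [513.3, -337.5] [233.8, 342.0] rect 3.019 pca 3.02
top lid 0.76 3412 [586.0, -348.8] [170.9, 170.8] rect 1.454 pca 2.346
side tongs 0.73 616 [514.3, -3.1] [261.1, 41.2] rect 1.128 pca 1.139
side tongs 0.51 13284 [513.4, -296.2] [293.4, 383.1] rect 3.028 pca 3.023
side pan 0.86 3849 [534.7, 319.6] [341.6, 272.2] rect 0.133 pca 0.179
side pan 0.19 13571 [513.1, -304.1] [291.2, 385.1] rect 3.047 pca 3.013
side spreader_a 0.66 243 [548.5, 247.4] [203.8, 30.1] rect 0.173 pca 0.162
side spreader_a 0.6 273 [503.3, 413.0] [204.3, 37.1] rect 0.173 pca 0.166
side spreader_a 0.24 373 [773.1, 176.7] [143.8, 52.0] rect 1.315 pca 1.302
side bin 0.71 13326 [511.1, -357.2] [263.0, 339.6] rect 3.021 pca 3.027
side bin 0.61 700 [514.9, -95.1] [237.4, 40.3] rect 1.145 pca 1.136
side lid 0.62 4276 [586.0, -347.6] [169.3, 170.0] rect 3.02 pca 2.342
side lid 0.15 3276 [433.4, -580.4] [87.9, 176.4] rect 3.015 pca 3.016
tongs_mid [514.2  -6.7  12.5]
tongs_handle [ 467.3 -101.9   13. ]
lid [ 553.9 -344.6  152.3]
lid_edge [ 503.6 -334.3  106.1]
mark [ 403.6 -327.   112.2]
pan (None, [-122.5, -228.9, 1502.3])
spreader_a [507.5 411.    1.1]
spreader_a [553.4 238.7   7.4]
2.9
```

```bash
cat >> h.py <<'E'
TH=-2.017;PH=0.145;BH=-0.121
E
python3 - <<'E'
from h import *
for off in(0,np.pi):
  for nm,p,y in(('pick',[514.5,-4,150],TH+off),('pickl',[514.5,-4,4],TH+off),('place',[530,325,150],PH+off),('placel',[530,325,8],PH+off),('bin',[555,-344,137],BH+off),('binend',[455,-332,137],BH+off)):
    q=kin.ik(p,down(y));print(round(off,1),nm,None if q is None else np.round(q,2))
yaw=TH+np.pi
robot.movep([514.5,-4,200],down(yaw))
snap('wrist','w1.png')
for n in('tongs_mid','tongs_handle'):print(n,pp(n,'wrist'))
for m in masks('tongs','wrist',14):print(*m)
print(robot.observe()['t'],robot.observe()['contact_force'])
E
```

```text
0 pick [-0.19  0.32  0.15  2.   -0.07  0.83  2.7 ]
0 pickl [ 0.    0.57 -0.07  2.05  0.08  0.52  2.57]
0 place [-1.04  0.54  0.6   1.76 -0.36  0.95 -1.72]
0 placel [-0.96  0.73  0.49  1.82 -0.5   0.72 -1.62]
0 bin [-0.14  0.74  0.97  1.7  -0.68  1.07 -0.64]
0 binend [ 0.04  0.48  0.68  1.92 -0.39  0.88 -0.77]
3.1 pick [-0.58  0.36  0.64  2.02 -0.29  0.84 -0.23]
3.1 pickl [-0.41  0.6   0.44  2.08 -0.48  0.55 -0.07]
3.1 place [-0.61  0.49  0.01  1.73 -0.    0.92  1.11]
3.1 placel [-0.59  0.68 -0.02  1.79  0.03  0.67  1.09]
3.1 bin [-0.04  0.67  0.8   1.7  -0.55  1.01  2.4 ]
3.1 binend [-0.17  0.6   1.    1.93 -0.62  0.96  2.58]
tongs_mid [([516.7, -2.0, 12.6], 0.61)]
tongs_handle [([468.2, -100.5, 11.2], 0.6)]
0.79 4280 [513.9, -5.4] [262.3, 34.8] rect 1.136 pca 1.13
5.5 [ 0.21903464 -0.34989331 -0.28575773]
```

View pics/w1.png

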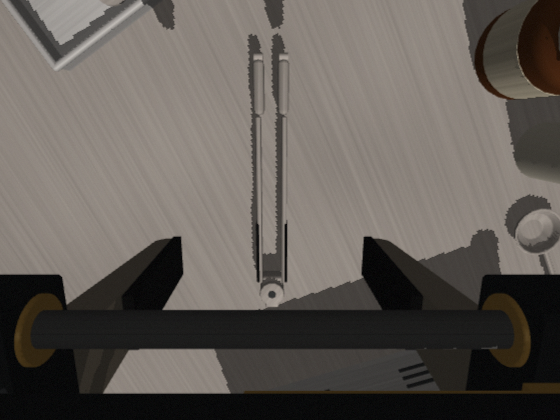

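The wrist view shows the tongs centred between the fingers (column 272), heads at (270,60) and hinge at (271,293). I'll pick them up now.

```bash
python3 - <<'E'
from h import *
r=down(TH+np.pi+0.006)
robot.movep([514.7,-4.5,60],r)
robot.servo_line([514.7,-4.5,5],feed=120)
grip(0.0,20)
s=robot.observe();print(s['t'],s['grip_width']*92,s['grip_force'],s['contact_force'])
robot.servo_line([514.7,-4.5,130],feed=150)
robot.movep([530,325,130],down(PH+np.pi))
s=robot.observe();print(s['t'],s['grip_width']*92,s['tcp_pos'],s['contact_force'])
snap('top','t2.png');snap('side','s2.png')
for c in('top','side'):
  for n in('pan','tongs_mid','tongs_handle','spreader_a'):print(c,n,pp(n,c))
  for n,z in(('tongs',139),('pan',22),('spreader_a',8)):
    for m in masks(n,c,z):print(c,n,*m)
E
python3 -c "
import cv2,numpy as np
a=cv2.imread('pics/t2.png')[130:330,50:300];b=cv2.imread('pics/s2.png')[60:260,130:380]
cv2.imwrite('pics/c2.png',cv2.resize(np.hstack([a,b]),(800,320)))"
```

```text
7.6833 30.02170425557234 19.99922275543213 [-0.34009332  0.12924863  0.35087985]
9.9167 29.916622192148562 [530.31990367 323.20105649 129.2202051 ] [ 0.3767405  -0.39273738 -1.30494304]
top pan [([527.3, 324.7, -2.3], 0.95), ([502.3, -339.2, 115.2], 0.62)]
top tongs_mid [([533.9, 322.2, 143.7], 0.85)]
top tongs_handle [([636.6, 340.7, 138.9], 0.88), ([782.7, -87.3, -0.6], 0.65)]
top spreader_a [([553.8, 241.2, 4.1], 0.81), ([530.5, 324.4, 139.4], 0.65)]
top tongs 0.89 495 [527.5, 323.7] [251.6, 40.5] rect 0.172 pca 0.153
top pan 0.68 5958 [534.0, 325.4] [340.8, 250.6] rect 0.135 pca 0.056
top spreader_a 0.83 536 [550.4, 243.7] [207.7, 33.1] rect 0.166 pca 0.171
top spreader_a 0.75 325 [469.4, 399.0] [130.3, 33.4] rect 0.093 pca 0.179
top spreader_a 0.47 3228 [430.0, -642.6] [193.2, 193.0] rect 1.475 pca 1.795
side pan [([529.1, 323.8, -5.7], 0.91)]
side tongs_mid [([528.6, 324.0, 135.7], 0.57)]
side tongs_handle [([635.7, 337.1, 139.5], 0.73), ([506.5, 408.2, 0.7], 0.58)]
side spreader_a [([556.3, 245.1, 3.3], 0.84), ([508.5, 408.9, 1.3], 0.73)]
side tongs 0.89 671 [529.5, 321.3] [256.9, 65.7] rect 0.133 pca 0.145
side pan 0.84 3676 [534.7, 319.1] [341.3, 272.5] rect 0.13 pca 0.139
side spreader_a 0.56 234 [502.9, 410.1] [202.5, 35.3] rect 0.15 pca 0.174
side spreader_a 0.5 301 [550.1, 247.3] [204.4, 31.1] rect 0.141 pca 0.151
```

View pics/c2.png

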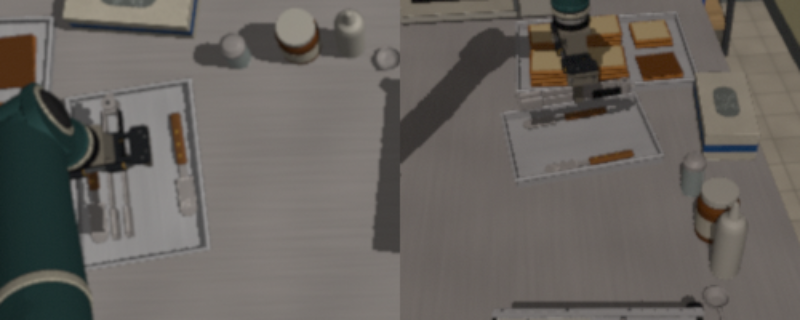

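The crops show the tongs held over the middle lane, hinge end on the +x side, both spreaders clear. I'll lower and release.

```bash
python3 - <<'E'
from h import *
robot.servo_line([530,325,25],feed=100)
for z in(13,11,9.5,8.5,7.5):
    robot.servo_line([530,325,z],feed=25)
    s=robot.observe();print(z,s['tcp_pos'].round(1) if hasattr(s['tcp_pos'],'round') else s['tcp_pos'],np.round(s['contact_force'],1),s['t'])
    if s['contact_force'][2]>2.5:break
grip(0.6)
robot.hold(.2)
robot.servo_line([530,325,150],feed=120)
robot.movep([555,-100,260],down(BH))
s=robot.observe();print(s['t'],s['grip_width'],np.round(s['joints'],2))
snap('top','t3.png');snap('side','s3.png')
for c in('top','side'):
  for n in('pan','tongs_mid','tongs_handle','spreader_a'):print(c,n,pp(n,c))
  for m in masks('tongs',c,17):print(c,*m)
E
python3 -c "
import cv2,numpy as np
a=cv2.imread('pics/t3.png')[130:330,50:300];b=cv2.imread('pics/s3.png')[60:260,130:380]
cv2.imwrite('pics/c3.png',cv2.resize(np.hstack([a,b]),(800,320)))"
```

```text
13 [530.  325.   12.9] [-0.2  0.2 -1.3] 12.55
11 [529.9 325.   10.9] [ 0.6  0.3 -0.5] 12.8
9.5 [529.9 324.9   9.4] [-0.4  0.1 -2. ] 13.05
8.5 [529.9 325.    8.4] [-0.1 -0.7 -1.3] 13.3
7.5 [530.2 325.1   8. ] [-1.9 -0.9  3. ] 13.55
17.4917 0.6011799261830315 [-0.83  0.59  1.36  1.82 -0.61  1.25 -0.98]
top pan [([529.7, 324.8, -0.7], 0.76)]
top tongs_mid [([534.3, 322.6, 21.7], 0.82), ([529.9, 325.9, 2.9], 0.27)]
top tongs_handle [([634.5, 340.5, 16.0], 0.64)]
top spreader_a [([503.8, 407.8, -1.5], 0.71), ([551.8, 242.7, 2.0], 0.64)]
top 0.75 415 [548.3, 327.9] [225.4, 37.1] rect 0.146 pca 0.138
top 0.5 201 [584.4, 246.5] [128.3, 17.1] rect 0.158 pca 0.161
side pan [([528.2, 324.5, -1.5], 0.92)]
side tongs_mid [([529.3, 327.2, 14.4], 0.86)]
side tongs_handle [([637.6, 339.3, 16.2], 0.96), ([555.3, -345.2, 159.4], 0.72)]
side spreader_a [([554.0, 246.4, 1.8], 0.73), ([510.2, 407.0, 2.4], 0.46)]
side 0.67 475 [530.2, 327.1] [260.9, 65.4] rect 0.174 pca 0.15
```

View pics/c3.png

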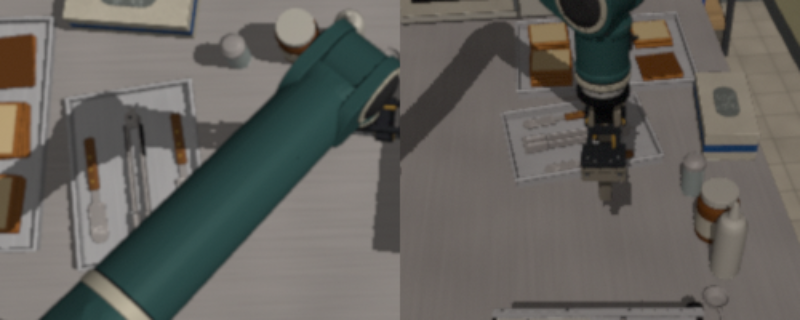

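The tongs lie flat in the lane between the spreaders, at (134,180) in the crop, with the black sleeves and hinge towards +x. Next is the lid bar: I'll check both wrist options, then approach.

```bash
python3 - <<'E'
from h import *
for off in(0,np.pi):
  for p in([555,-344,235],[555,-344,137],[455,-332,137]):
    q=kin.ik(p,down(BH+off));print(off,None if q is None else np.round(q,2))
robot.movep([555,-344,250],down(BH))
s=robot.observe();print(s['t'],np.round(s['joints'],2),np.round(s['tcp_pos'],1))
snap('wrist','w4.png')
for n in('lid','lid_edge','mark'):print(n,pp(n,'wrist'))
for p in([555,-344,137],[455,-332,137]):
    q=kin.ik(p,down(BH));print(None if q is None else np.round(q,2))
E
```

```text
0 [-0.23  0.7   1.15  1.62 -0.66  1.26 -0.65]
0 [-0.18  0.78  1.04  1.71 -0.75  1.11 -0.59]
0 [-0.23  0.66  1.12  1.93 -0.71  1.01 -0.48]
3.141592653589793 [ 1.2   0.73 -1.11  1.53  0.67  1.3   1.46]
3.141592653589793 [ 1.1   0.75 -0.89  1.62  0.64  1.09  1.48]
3.141592653589793 [ 0.28  0.43  0.37  1.91 -0.2   0.85  2.2 ]
19.0583 [-0.24  0.68  1.16  1.61 -0.65  1.29 -0.66] [ 555.7 -342.6  249.7]
lid [([557.6, -344.8, 154.5], 0.72)]
lid_edge [([505.7, -336.2, 117.2], 0.67)]
mark [([405.3, -322.5, 110.8], 0.78)]
[-0.18  0.79  1.06  1.71 -0.76  1.12 -0.58]
[-0.23  0.66  1.12  1.93 -0.71  1.01 -0.48]
```

View pics/w4.png

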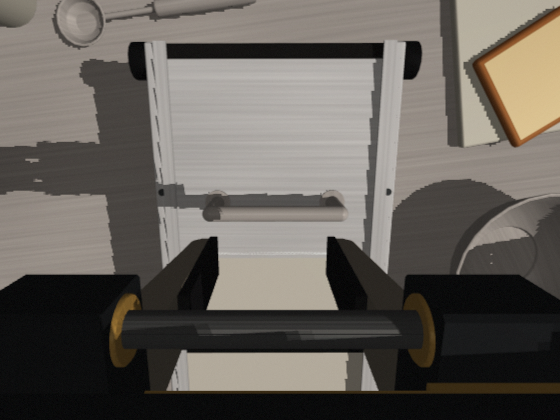

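The wrist view shows the bar at (278,214), running horizontally. The fingers also close horizontally, so the gripper has to turn a quarter turn to take the bar across.

```bash
python3 - <<'E'
from h import *
best=None
for off in(np.pi/2,-np.pi/2):
  for p in([556.5,-344.5,235],[556.5,-344.5,137],[457,-332.5,137],[440,-331,137]):
    q=kin.ik(p,down(BH+off));print(off,None if q is None else np.round(q,2))
off=-np.pi/2 if kin.ik([457,-332.5,137],down(BH-np.pi/2)) is not None else np.pi/2
qa,qb=(kin.ik([556.5,-344.5,235],down(BH+o)) for o in(np.pi/2,-np.pi/2))
q0=np.array(robot.observe()['joints'])
c=[(np.abs(np.array(q)-q0).max(),o) for q,o in((qa,np.pi/2),(qb,-np.pi/2)) if q is not None];print(c)
off=min(c)[1]
robot.movep([556.5,-344.5,240],down(BH+off))
grip(0.7)
snap('wrist','w5.png');print(off,pp('lid','wrist'))
for m in masks('lid','wrist',116):print(*m)
s=robot.observe();print(s['t'],np.round(s['joints'],2),np.round(s['tcp_pos'],1))
for p in([556.5,-344.5,137],[457,-332.5,137]):
    q=kin.ik(p,down(BH+off));print(None if q is None else np.round(q,2))
E
```

```text
1.5707963267948966 [-0.03  0.54  0.77  1.61 -0.4   1.16  0.71]
1.5707963267948966 [ 0.02  0.64  0.7   1.69 -0.48  0.99  0.77]
1.5707963267948966 [-0.01  0.5   0.76  1.92 -0.44  0.89  0.85]
1.5707963267948966 [-0.01  0.48  0.77  1.95 -0.43  0.88  0.86]
-1.5707963267948966 [-0.31  0.94  1.47  1.62 -0.94  1.46 -2.02]
-1.5707963267948966 [-0.29  1.02  1.37  1.71 -1.04  1.32 -1.97]
-1.5707963267948966 [-0.34  0.92  1.41  1.93 -0.99  1.23 -1.82]
-1.5707963267948966 [-0.34  0.9   1.42  1.97 -0.98  1.22 -1.8 ]
[(np.float64(1.3700918607401813), 1.5707963267948966), (np.float64(1.3636582417102954), -1.5707963267948966)]
-1.5707963267948966 [([556.9, -346.5, 155.5], 0.86), ([404.5, -323.8, 112.7], 0.45)]
0.73 36973 [587.5, -347.9] [173.0, 169.8] rect 1.452 pca 2.306
20.9833 [-0.31  0.93  1.48  1.62 -0.93  1.47 -2.02] [ 556.5 -344.5  240. ]
[-0.29  1.03  1.37  1.71 -1.04  1.33 -1.97]
[-0.34  0.94  1.43  1.93 -1.01  1.25 -1.81]
```

View pics/w5.png

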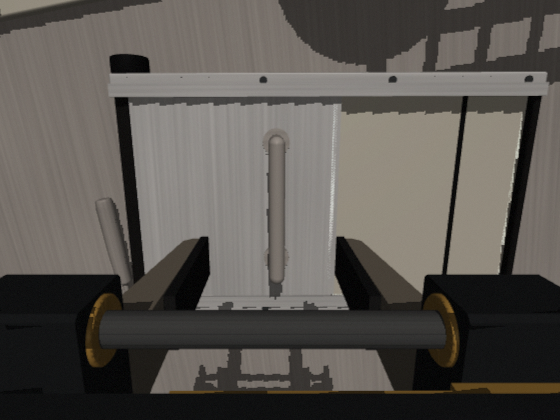

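The bar is now vertical at column 277, roughly centred between the fingers. The sliding cover's edge is at column 335 and the black line at 463. I'll switch to the opposite wrist turn, which keeps joint 3 off its limit, then grip the bar and pull.

```bash
cat >> h.py <<'E'
ax=np.array([np.cos(BH),np.sin(BH)])
def prof(im,f=None):
    # column profile along the bin axis: intensity at points on the fixed cover / slider, along lines through bin centre
    pass
E
python3 - <<'E'
from h import *
o=[onplane([[277,y]],'wrist',156)[0] for y in(140,210,275)];print('bar',np.round(o,1),[round(float(v@ax),1) for v in o])
e=[onplane([[u,y]],'wrist',z)[0]@ax for u,y,z in((338,110,116),(333,280,116),(464,110,108),(449,270,108))];print('edge,edge,mark,mark s=',np.round(e,1))
r=down(BH+np.pi/2)
robot.movep([556.5,-344.5,240],r)
s=robot.observe();print(s['t'],np.round(s['joints'],2))
b=onplane([[277,210]],'wrist',156) # (pose changed; not used)
snap('wrist','w6.png');print(pp('lid','wrist'),pp('lid_edge','wrist'),pp('mark','wrist'))
E
```

```text
bar [[ 547.7 -397.5]
 [ 553.7 -347. ]
 [ 559.8 -295.6]] [591.6, 591.5, 591.4]
edge,edge,mark,mark s= [542.3 540.4 437.3 433.1]
21.2333 [-0.31  0.93  1.48  1.62 -0.93  1.47 -2.02]
[([555.7, -343.1, 154.9], 0.87)] [([506.2, -340.8, 116.1], 0.6)] [([555.1, -345.3, 154.2], 0.73)]
```

View pics/w6.png

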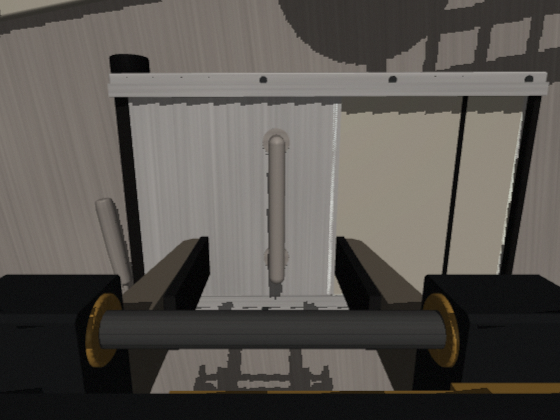

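The half turn counted as the same grasp, so the arm stayed put. This posture can still reach the whole pull, so I'll go ahead with it.

```bash
python3 - <<'E'
from h import *
p=np.array([555.0,-344.3])
def go(xy,z,f): robot.servo_line([float(xy[0]),float(xy[1]),z],feed=f)
def st(m):
    s=robot.observe();print(m,round(s['t'],2),np.round(s['tcp_pos'],1),'s',round(float(np.array(s['tcp_pos'])[:2]@ax),1),'F',np.round(s['contact_force'],1),'g',round(s['grip_force'],1),round(s['grip_width']*92,1),'j3',round(s['joints'][2],2))
go(p,137,100);st('down')
grip(0.0,30);st('grip')
go(p-50*ax,137,60);st('50')
go(p-100*ax,137,60);st('100')
robot.hold(.3);st('held')
snap('wrist','w7.png');snap('top');snap('side')
for c in('wrist','top','side'):
  for n in('lid','lid_edge','mark'):
    print(c,n,[(x[0],x[1],round(float(np.array(x[0][:2])@ax),1)) for x in pp(n,c)])
E
```

```text
down 22.62 [ 555.3 -344.6  137.7] s 592.8 F [ 0.4 -0.3 -0.1] g 0.0 64.3 j3 1.37
grip 23.47 [ 553.3 -344.1  136.9] s 590.7 F [-4.1  2.   1.7] g 30.0 11.0 j3 1.37
50 24.45 [ 507.5 -338.7  136.9] s 544.7 F [ 5.4 -3.5 -3.9] g 30.0 11.2 j3 1.4
100 25.43 [ 458.5 -332.9  137. ] s 495.3 F [ 6.3 -4.4 -5.6] g 30.0 11.3 j3 1.43
held 25.73 [ 458.5 -332.9  137. ] s 495.4 F [ 7.1 -2.4 -6.5] g 30.0 10.9 j3 1.43
wrist lid [([461.4, -336.7, 155.1], 0.7, 498.7)]
wrist lid_edge [([412.2, -328.9, 115.4], 0.82, 448.9)]
wrist mark [([406.9, -324.1, 108.0], 0.59, 443.0)]
top lid [([462.0, -330.4, 154.9], 0.82, 498.5)]
top lid_edge [([407.0, -326.3, 115.4], 0.83, 443.4)]
top mark [([403.3, -329.9, 105.5], 0.85, 440.2)]
side lid [([461.4, -332.5, 159.2], 0.76, 498.2), ([745.0, -246.6, 1.1], 0.51, 769.3)]
side lid_edge [([405.5, -327.8, 117.3], 0.73, 442.1)]
side mark [([405.6, -329.0, 109.0], 0.62, 442.3)]
```

View pics/w7.png

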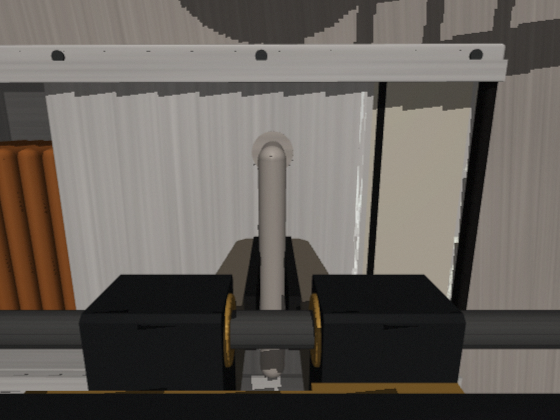

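The cover's edge (about column 365) is just short of the black line (375–384), and the side nearest the cover is still a few mm away. At the grip the bar was pressing on its shut stop at s=590.7, so the travel is about 95 mm. I'll pull another 4.8 mm.

```bash
python3 - <<'E'
from h import *
p=np.array([555.0,-344.3])-104.8*ax
robot.servo_line([float(p[0]),float(p[1]),137],feed=20)
robot.hold(.6)
s=robot.observe();print(round(s['t'],2),'travel',590.7-float(np.array(s['tcp_pos'])[:2]@ax),np.round(s['contact_force'],1),s['grip_force'])
snap('wrist','w8.png');snap('top');snap('side')
for c in('wrist','top','side'):
  for n in('lid','lid_edge','mark'):
    print(c,n,[(x[1],round(float(np.array(x[0][:2])@ax),1)) for x in pp(n,c,1)])
for c in('top','side'):
  for n in('tongs_mid','tongs_handle'):print(c,n,pp(n,c,1))
E
```

```text
27.32 travel 100.08022328720176 [ 7.5 -3.2 -6.9] 29.99533921480179
wrist lid [(0.8, 496.6)]
wrist lid_edge [(0.59, 443.1)]
wrist mark [(0.68, 439.7)]
top lid [(0.56, 491.9)]
top lid_edge [(0.92, 435.3)]
top mark [(0.67, 496.1)]
side lid [(0.97, 490.8)]
side lid_edge [(0.74, 438.3)]
side mark [(0.93, 439.8)]
top tongs_mid []
top tongs_handle [([637.4, 343.3, 17.9], 0.58)]
side tongs_mid [([531.8, 324.8, 13.4], 0.87)]
side tongs_handle [([635.6, 341.6, 14.2], 0.56)]
```

View pics/w8.png

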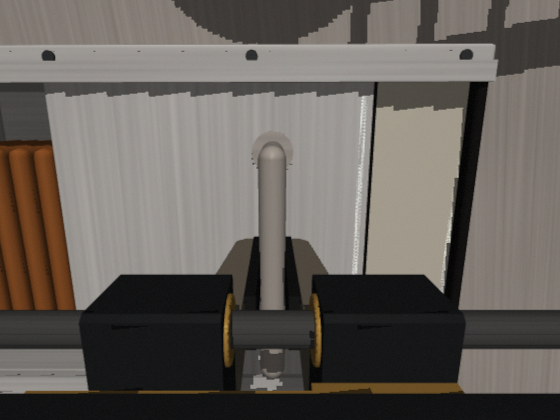

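The cover's edge (about column 370) now meets the line, with only a thin strip of black showing at 372–375. Travel is 100 mm, it is held still, and the tongs haven't moved, so I'm handing in.

```bash
python3 -c "
from cell import robot
print(robot.job_done())"
```

```text
the job is handed in; nothing more can be done
None
```

I handed the job in at about 27 s of the 46 s allowed, with the tongs lying flat in the pan's middle lane (hinge end to +x) and the bin's cover held at the line (about 100 mm of travel, 30 N grip); the hand-in call returned no verdict.

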